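Turn a shaft between centres until its mark faces up

TASK

Two pump shafts are held between centres in two small bench fixtures, each with a yellow line along its thick part and a short arm with a ball knob for turning it. Turn the shaft with the blue knob until its yellow line faces straight up, then let go of it; leave the shaft with the red knob as it is.

Things in the scene. Friction and masses are not known exactly. Their poses are not given: they have to be found in the camera images.
- blue_shaft (a joint): Angle of the blue-knobbed shaft on its level axis, rad: 0 = yellow line straight up, 1.57 = line facing the fixture's front (-x of blue_axis, the robot's side). Starts between 0.75 and 1.5; turns from -2.6 to 2.6 against even friction (about 1.3 N at the knob) and stays where left. Its dark thick part is 44 mm in diameter, 64 mm long; the yellow line on it is 10 mm wide.
- blue_knob (a point): Centre of the blue ball knob, 16 mm in diameter, on an 8 mm thick arm, 55 mm from the shaft's axis. At joint value q the arm leans q - 0.35 rad from vertical towards the fixture's front, so with the yellow line straight up the arm leans 0.35 rad (20 degrees) away from the front. The point's y axis lies along the shaft; it turns with the shaft.
- blue_axis (a point): Point on the blue-knobbed shaft's axis, level with the arm, 75 mm above the worktop, on the fixed fixture. y along the shaft, -x to the fixture's front, z up. The thick part's middle is 50 mm towards -y. Grey base 70 x 210 x 12 mm, its middle 36 mm towards -y; two aluminium posts 34 x 26 mm, 86 mm high, their middles 49 mm towards +y and 121 mm towards -y.
- red_knob (a point): Centre of the red ball knob of the other shaft, in a second fixture of the same make and sizes; not to be turned. Its y axis lies along its shaft.

How it is judged:
By the outcome, as a careful person would: the job done as asked, in the order asked, and still so for the second after the job is handed in, with the robot touching nothing.
It also fails if it takes over 32 s, if anything falls off the work surface, if the arm or the gripper's body presses on something with over 40 N, if the wrist force passes 120 N, or if a joint passes its speed limit or range.

ROBOT

A 6-joint arm with a two-finger parallel gripper is mounted at the origin on a cart in front of the work surface, level with it; the furniture and walls round the work are solid. World frame = base frame: x ahead of the robot, y to its left, z up, the work surface at z = 0. Lengths are in m, angles in rad, forces in N, time in s.
With the tool pointing down it reaches from about 0.325 to 0.775 m from the base axis. Payload 5.5 kg.
Tool frame: the origin (TCP) lies between the finger pads; the fingertips stand 8 mm ahead of it and the grasp point (between the pads) lies 11 mm behind it (tcp_to_tips is the distance from the TCP to the fingertips, in m); z points along the fingers, y is the direction in which the jaws open and shut (so a half turn about z gives the same grasp; the last joint's range is limited). The gripper opens to 88 mm and grips with 3 to 60 N. Pads are 20 mm wide; open, the fingers measure 115 mm over their backs; the gripper's body (75 mm by 178 mm) begins 61 mm behind the grasp point.
Start: joints at [-1.391, 0.091, 1.231, -0, 1.82, -0.057], TCP at [0.141, -0.583, 0.231] pointing down, gripper open.
Joint ranges: [-2.87, 2.87], [-0.86, 2.18], [0.17, 2.46], [-1.51, 4.65], [0.06, 2.69], [-2.65, 2.65]. Speed limits (rad/s): [2.57, 2.57, 3.01, 3.14, 3.14, 3.14].

INTERFACE

Orientations are given as a unit quaternion [w, x, y, z].
In Python, from bench import * gives the robot as it stands. Calls block until the motion is done:
- move_to(position, orientation): joint-space move of the TCP to a pose.
- move_l(position, speed=0.15, orientation=None): straight line of the TCP; orientation=None keeps the orientation; speed is the mean speed in m/s.
- movej(angles): joint-space move.
- gripper_open() and close(): open the fingers fully, or close them until they stop; the grip force is fixed at half the most.
- hold(seconds).
- inverse_kinematics(position, orientation): joint angles nearest the present ones, or None.
- state(): the state.
- get_image(name): name is "scene" or "top" or "wrist"; returns a dict with "frame" (480x640x3 uint8, blue, green, red), "depth" (480x640 float32, m along the optical axis (not along the pixel's ray), 0 where there is no reading), "camera_matrix" (3x3 intrinsics, pixels), "k1" (the pictures are not rectified: a ray, as slopes to the right and down, at radius r is drawn at 1 + k1 r^2 times it, then the intrinsics apply), "view" (4x4, takes a point from world to camera coordinates). Camera axes: x right, y up, looking along -z (the intrinsics and any distortion apply to the point x, -y, -z); pixel columns grow to the right and rows downward; lengths in m; the calibration is good to about 2 mm. A picture is of the moment at which its call begins.
A pose or a line that the arm cannot do raises IKError and nothing moves.
- job_done(): hands the job in, once; it reports no verdict.
The state is a dict: "time": time; "joint_pos": joint angles; "dq": joint speeds; "joint_torque": joint torques, N m; "ee_pos": TCP position; "ee_rot": TCP orientation; "ft_force": force on the tool from outside, world axes, zero at the start; "moment": the same for the moment, N m; "finger_gap": finger opening in m.
Only numpy, scipy, OpenCV 4.12 (cv2) and the standard library are available. Lean on these libraries where they do the work, as an engineer would, in place of code of your own. Each camera call takes 0.05 s, during which the arm holds its last target. There are 200 camera calls.

## Working session

There is one attempt and no reset: what is moved stays moved. The work goes in short steps, each a Python script; the robot and the scene stay as the last script left them, time stands still between calls to the robot, and variables do not carry over. Pictures are saved under pics/ and viewed, about 8 in all and at most 12, crops included, and the job is handed in when it is done.

```bash
mkdir -p pics; cat > h.py <<'E'
from bench import *
import numpy as np, cv2
def cloud(im):
    K=np.array(im["camera_matrix"]); d=im["depth"]; h,w=d.shape
    u,v=np.meshgrid(np.arange(w),np.arange(h))
    p=cv2.undistortPoints(np.stack([u,v],-1).reshape(-1,1,2).astype(float),K,np.array([im["k1"],0,0,0,0.])).reshape(h,w,2)
    c=np.stack([p[...,0]*d,-p[...,1]*d,-d,np.ones_like(d)],-1)
    P=c@np.linalg.inv(np.array(im["view"])).T
    P=P[...,:3]; P[d==0]=np.nan
    return P
def grab(n,tag):
    im=get_image(n); cv2.imwrite(f"pics/{tag}.png",im["frame"]); np.savez(f"pics/{tag}.npz",P=cloud(im),f=im["frame"]); return im
E
python3 - <<'E'
from h import *
for n in("scene","top"):
    im=grab(n,n+"0"); P=cloud(im); hsv=cv2.cvtColor(im["frame"],cv2.COLOR_BGR2HSV).astype(int)
    H,S,V=hsv[...,0],hsv[...,1],hsv[...,2]
    print(n,np.linalg.inv(im["view"])[:3,3].round(3))
    for c,m in dict(blue=(H>100)&(H<130),red=(H<6)|(H>174),yel=(H>20)&(H<35)).items():
        m=(m&(S>130)&(V>50)).astype(np.uint8)
        k,l,s,ce=cv2.connectedComponentsWithStats(m)
        for i in range(1,k):
            if s[i,4]>15: print(c,s[i],np.nanmedian(P[l==i],0).round(4))
a=cv2.imread("pics/scene0.png");b=cv2.imread("pics/top0.png")
print(state()["time"])
E
```

```text
scene [-0.115  0.562  0.769]
blue [511 183  11   9  45] [ 0.4738 -0.4364  0.0321]
blue [139 244  58  77 715] [0.6042 0.361  0.012 ]
blue [227 336  10  10  81] [0.3835 0.3617 0.1089]
red [342 124   6   8  33] [ 0.7004 -0.086   0.1877]
red [413 198  11  10  85] [ 0.4653 -0.095   0.1296]
red [138 250   7   6  27] [0.7331 0.3824 0.0381]
red [146 263  10  15  50] [0.6744 0.388  0.0388]
red [158 285   4   5  18] [0.6217 0.392  0.0387]
red [161 291   4   5  16] [0.6047 0.3932 0.0382]
red [164 297   5   6  20] [0.586  0.3944 0.0389]
yel [423 204  25  14 139] [ 0.4577 -0.1436  0.0943]
yel [231 312  28  23 186] [0.4247 0.3191 0.0806]
yel [ 76 336   7   7  25] [0.5729 0.5504 0.0507]
top [0.41  0.141 1.166]
blue [ 168  127   36   70 1146] [0.6189 0.37   0.0231]
blue [ 572  244   68   28 1372] [ 0.4564 -0.4944  0.0322]
blue [176 284   9   9  66] [0.3856 0.3607 0.1081]
red [429 109   4   9  25] [ 0.6993 -0.0864  0.1937]
red [176 139   5   5  20] [0.6767 0.3865 0.0377]
red [175 148   5   5  21] [0.6586 0.3875 0.0377]
red [173 166   5   5  18] [0.6223 0.3902 0.0382]
red [172 175   5   5  19] [0.6042 0.3915 0.0374]
red [171 183   5   5  20] [0.5872 0.3929 0.0387]
red [500 215  24  11 168] [ 0.5303 -0.2999  0.0131]
red [424 245   9   9  60] [ 0.463  -0.0937  0.1354]
yel [434 250  32   8 176] [ 0.4564 -0.1442  0.0945]
yel [190 264  31   8  71] [0.4252 0.317  0.0834]
0.1
```

View pics/scene0.png

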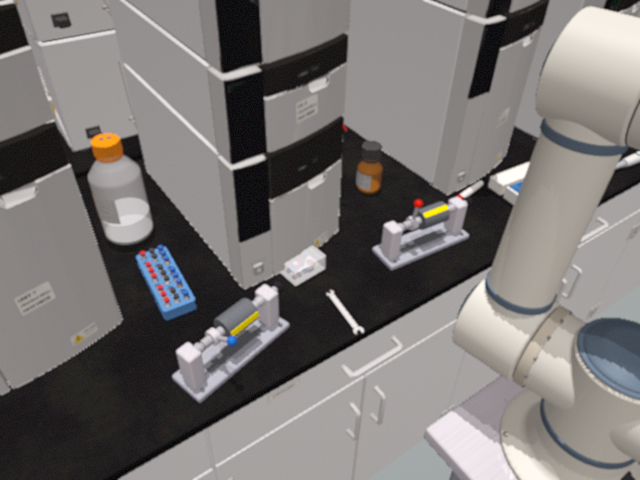

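View pics/top0.png

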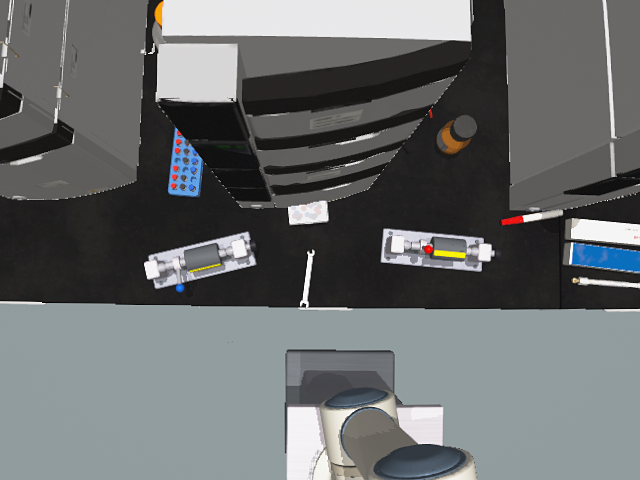

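```bash
cat > fit.py <<'E'
from h import *
from scipy.optimize import least_squares
def knob(im_list,guess,hr):
    pts=[]
    for P,f in im_list:
        hsv=cv2.cvtColor(f,cv2.COLOR_BGR2HSV).astype(int);H,S,V=[hsv[...,i] for i in range(3)]
        m=(H>100)&(H<130)&(S>130)&(V>50)&(np.linalg.norm(P-guess,axis=-1)<.03)
        q=P[m]; r=least_squares(lambda c:np.linalg.norm(q-c,axis=1)-.008,q.mean(0)-[0,0,.004],loss='soft_l1',f_scale=.001)
        pts.append(r.x); print("knob",r.x.round(4),len(q))
    return np.mean(pts,0)
E
python3 - <<'E'
from fit import *
L=[]
for n in("scene0","top0"):
    z=np.load(f"pics/{n}.npz");P,f=z["P"],z["f"];L.append((P,f))
    R=(P[...,0]>.33)&(P[...,0]<.52)&(P[...,1]>.18)&(P[...,1]<.48)
    for lo,hi in((.007,.017),(.082,.091)):
        m=(R&(P[...,2]>lo)&(P[...,2]<hi)).astype(np.uint8)
        S=f.max(-1).astype(int)-f.min(-1)
        k,l,s,c=cv2.connectedComponentsWithStats(m)
        for i in range(1,k):
            if s[i,4]>25:
                q=P[l==i]; r=cv2.minAreaRect((q[:,:2]*1000).astype(np.float32)); print(n,lo,s[i],q.mean(0).round(4),np.round(r[0],1),np.round(r[1],1),round(r[2],1))
    # yellow
    hsv=cv2.cvtColor(f,cv2.COLOR_BGR2HSV).astype(int);H,Sa,V=[hsv[...,i] for i in range(3)]
    q=P[R&(H>20)&(H<35)&(Sa>130)&(V>50)]; c=np.nanmean(q,0); w,v=np.linalg.eigh(np.cov((q-c).T)); print("yel",c.round(4),v[:,2].round(3))
    # cabinet
    for a,b in((.12,.18),(.18,.24),(.24,.3),(.3,.36),(.36,.45),(.45,.55)):
        row=[]
        for zl in(.03,.12,.2,.3,.4):
            m=(P[...,1]>a)&(P[...,1]<b)&(P[...,2]>zl)&(P[...,2]<zl+.1)&(P[...,0]>.5)
            row.append(np.percentile(P[m][:,0],2).round(3) if m.sum()>20 else None)
        print(n,"cab y",a,b,row)
k=knob(L,np.array([.3845,.361,.106]),0)
E
```

```text
scene0 0.007 [ 173  317  116   85 2841] [0.428  0.3465 0.0129] [440.6 338.4] [ 71.2 210.2] 14.5
scene0 0.082 [272 281  11   8  54] [0.4674 0.2305 0.0855] [467.5 231. ] [19.2 13.4] 46.3
scene0 0.082 [252 285  25  19 259] [0.4599 0.2597 0.0854] [458.4 262.7] [33.9 47.6] 25.6
scene0 0.082 [202 307  56  37 439] [0.4291 0.3448 0.0866] [436.9 343.8] [ 44.5 101.6] 18.4
scene0 0.082 [177 342  26  22 344] [0.419  0.4181 0.0859] [421.5 414.5] [34.8 36.5] 16.2
yel [0.4246 0.319  0.0805] [-0.246  0.969  0.01 ]
scene0 cab y 0.12 0.18 [np.float64(0.517), np.float64(0.548), np.float64(0.548), np.float64(0.548), np.float64(0.548)]
scene0 cab y 0.18 0.24 [np.float64(0.543), np.float64(0.544), np.float64(0.544), np.float64(0.544), np.float64(0.544)]
scene0 cab y 0.24 0.3 [np.float64(0.548), np.float64(0.545), np.float64(0.545), np.float64(0.545), np.float64(0.545)]
scene0 cab y 0.3 0.36 [np.float64(0.617), np.float64(0.81), np.float64(0.838), np.float64(1.19), None]
scene0 cab y 0.36 0.45 [np.float64(0.585), np.float64(0.807), np.float64(0.832), np.float64(1.216), None]
scene0 cab y 0.45 0.55 [np.floa
[... 903 characters left out ...]
2  0.97   0.029]
top0 cab y 0.12 0.18 [np.float64(0.516), np.float64(0.548), np.float64(0.548), np.float64(0.548), np.float64(0.548)]
top0 cab y 0.18 0.24 [np.float64(0.542), np.float64(0.544), np.float64(0.545), np.float64(0.544), np.float64(0.545)]
top0 cab y 0.24 0.3 [np.float64(0.547), np.float64(0.544), np.float64(0.544), np.float64(0.545), np.float64(0.545)]
top0 cab y 0.3 0.36 [np.float64(0.579), None, None, None, None]
top0 cab y 0.36 0.45 [np.float64(0.583), np.float64(0.827), np.float64(0.837), None, None]
top0 cab y 0.45 0.55 [np.float64(0.577), np.float64(0.578), np.float64(0.577), np.float64(0.578), np.float64(0.581)]
knob [0.3876 0.361  0.1043] 78
knob [0.3871 0.3608 0.1032] 54
```

```bash
cat > geo.py <<'E'
from fit import *
from scipy.spatial.transform import Rotation as Ro
yaw=np.arctan2(.245,.969); X=np.array([np.cos(yaw),np.sin(yaw),0]);Y=np.array([-np.sin(yaw),np.cos(yaw),0]);Z=np.array([0,0,1.])
AX=np.array([.4318,.3733,.075]); T=.3
zt=-np.cos(T)*Z+np.sin(T)*X
def quat(s,zt=zt):
    y=s*Y; return Ro.from_matrix(np.column_stack([np.cross(y,zt),y,zt])).as_quat(scalar_first=True)
def kn(q,r=.055): a=q-.35; return AX-.001*Y+r*(-np.sin(a)*X+np.cos(a)*Z)
def qof(p): d=p-AX; return np.arctan2(-d@X,d[2])+.35
def tcp(q,b=.005): return kn(q)+b*zt
E
python3 - <<'E'
from geo import *
q0=qof(np.array([.3873,.3609,.1038]));print("q0",q0)
for s in(1,-1):
    for p in(tcp(q0)-.08*zt,tcp(q0),tcp(.7),tcp(0),tcp(0)-.08*zt):
        j=inverse_kinematics(p,quat(s)); print(s,p.round(3),None if j is None else np.round(j,2))
down=[0,1,0,0]; print(np.round(state()["ee_rot"],3))
for p in([.2,-.33,.3],[.3,.25,.26]):
    j=inverse_kinematics(p,state()["ee_rot"]);print(None if j is None else np.round(j,2))
E
```

```text
q0 1.3631895041415287
1 [0.365 0.355 0.176] [ 0.81 -0.39  1.79 -0.16  1.49 -1.02]
1 [0.388 0.361 0.099] [ 0.78 -0.32  1.87 -0.16  1.33 -1.02]
1 [0.415 0.368 0.122] [ 0.75 -0.26  1.78 -0.15  1.36 -1.05]
1 [0.452 0.377 0.122] [ 0.72 -0.17  1.7  -0.14  1.34 -1.09]
1 [0.429 0.372 0.198] [ 0.74 -0.24  1.63 -0.14  1.49 -1.09]
-1 [0.365 0.355 0.176] [ 0.81 -0.39  1.79 -0.16  1.49  2.13]
-1 [0.388 0.361 0.099] [ 0.78 -0.32  1.87 -0.16  1.33  2.12]
-1 [0.415 0.368 0.122] [ 0.75 -0.26  1.78 -0.15  1.36  2.09]
-1 [0.452 0.377 0.122] [ 0.72 -0.17  1.7  -0.14  1.34  2.05]
-1 [0.429 0.372 0.198] [ 0.74 -0.24  1.63 -0.14  1.49  2.05]
[-0.001  0.993  0.118 -0.   ]
[-1.11 -0.45  1.58  0.    2.01  0.22]
[ 0.61 -0.47  1.67  0.    1.94  1.94]
```

```bash
python3 - <<'E'
from geo import *
q0=1.363
movej([-1.11,-.45,1.58,0,2.01,-.05])
movej([.6,-.5,1.7,-.1,1.7,-1.02])
move_to(tcp(q0)-.07*zt,quat(1)); print(state()["time"],state()["ft_force"])
grab("wrist","w1")
k=knob([(np.load("pics/w1.npz")[x] for x in("P","f"))],kn(q0),0); print(kn(q0),qof(k))
E
```

```text
3.9667 [ 0.76057823 -0.80120685 -0.30810215]
knob [0.3893 0.3595 0.1036] 439
[0.38680545 0.3608922  0.10411248] 1.3503091666544775
```

View pics/w1.png

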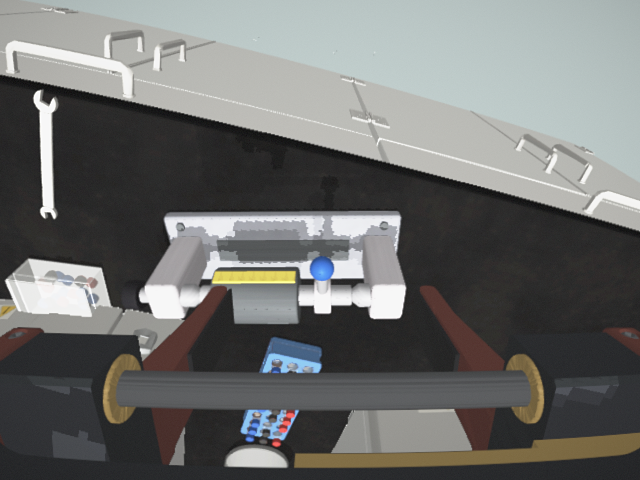

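The wrist view shows the blue knob at (321,268), midway between the open fingers (tips around 215 and 430), and the way down is clear. Next: descend and grip.

```bash
python3 - <<'E'
from geo import *
q0=1.36
move_l(tcp(q0)+[.001,-.0005,0],speed=.1); print(np.round(state()["ft_force"],1))
close(); s=state(); print(s["time"],s["finger_gap"],np.round(s["ft_force"],1))
if .012<s["finger_gap"]<.019:
    for q in np.linspace(q0,0,11)[1:]:
        move_l(tcp(q),speed=.06); s=state(); print(round(q,2),round(s["time"],2),round(s["finger_gap"],4),np.round(s["ft_force"],1),np.round(s["ee_pos"]-tcp(q),4))
    grab("top","t2");grab("scene","s2")
E
```

```text
[-0.3 -0.9 -0.8]
6.0083 0.014223130865553138 [ 0.6 -4.6  0.3]
1.22 6.28 0.0139 [ 2.7 -6.6 -0.3] [ 0.0006 -0.0013 -0.0003]
1.09 6.55 0.0142 [ 1.4 -6.  -1.1] [ 0.0006 -0.0012 -0.0005]
0.95 6.83 0.0142 [ 2.5 -6.3 -1.3] [ 0.0006 -0.0012 -0.0005]
0.82 7.1 0.0142 [ 2.8 -6.1 -1.3] [ 0.0006 -0.0012 -0.0005]
0.68 7.38 0.0141 [ 2.8 -6.4 -0.7] [ 0.0006 -0.0012 -0.0004]
0.54 7.65 0.014 [ 1.4 -6.4  0.2] [ 0.0007 -0.0011 -0.    ]
0.41 7.92 0.0143 [ 1.5 -7.   0.6] [ 0.001  -0.001   0.0004]
0.27 8.2 0.0142 [ 1.4 -6.8  2.5] [ 0.0012 -0.0009  0.0009]
0.14 8.47 0.0139 [ 2.3 -7.4  4.2] [ 0.0016 -0.0007  0.0015]
0.0 8.75 0.0147 [ 3.3 -6.6  4.2] [ 0.002  -0.0006  0.0021]
```

```bash
python3 - <<'E'
from geo import *
gripper_open(); print(np.round(state()["ft_force"],1))
p=np.array(state()["ee_pos"])
move_l(p-.08*zt,speed=.15)
im=grab("wrist","w3"); print(state()["time"])
grab("scene","s3")
L=[]
for n in("w3","s3"):
    z=np.load(f"pics/{n}.npz");P,f=z["P"],z["f"]
    try:
        k=knob([(P,f)],kn(0),0); print("q knob",qof(k),np.linalg.norm((k-AX)-((k-AX)@Y)*Y))
    except Exception as e: print(e)
    hsv=cv2.cvtColor(f,cv2.COLOR_BGR2HSV).astype(int);H,S,V=[hsv[...,i] for i in range(3)]
    d=P-AX; R=(abs(d@Y+.05)<.035)&(d[...,2]>-.01)&(abs(d@X)<.03)
    q=P[R&(H>20)&(H<35)&(S>100)&(V>50)]-AX; print("yel",len(q),(q@X).mean(),q[:,2].mean(),"x range",np.percentile(q@X,[2,98]))
    q=P[R&(S<60)&(abs(d@Y+.05)<.028)]-AX
    r=least_squares(lambda c:np.hypot(q@X-c[0],q[:,2]-c[1])-.022,[0,0],loss='soft_l1',f_scale=.001).x; print("axis from cyl x,z",r,len(q))
cv2.imwrite("pics/w3c.png",cv2.resize(cv2.imread("pics/w3.png"),None,fx=1,fy=1))
E
```

```text
[ 0.3 -0.2  0.1]
10.7833
knob [0.4462 0.3741 0.1286] 463
q knob 0.09187447584663194 0.05547029266892471
yel 153 -0.004562793522497233 0.021445260391471654 x range [-0.00599934 -0.00158155]
axis from cyl x,z [-0.00820412  0.0409617 ] 5928
knob [0.4443 0.3752 0.1295] 83
q knob 0.12337434292707625 0.0559567013677687
yel 247 -0.002054575872824313 0.022481415786985922 x range [-0.0079156   0.00542533]
axis from cyl x,z [0.00181002 0.00217681] 721
```

View pics/w3.png

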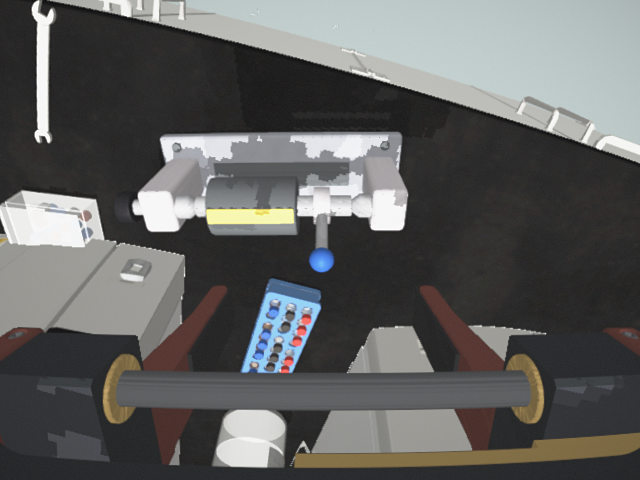

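The wrist view shows the yellow line nearly up (row 216 of a cylinder spanning rows 178–235) and the knob at (321,260). The shaft is short of the target by about 0.1 rad. I'll measure this more precisely from several views before correcting it.

```bash
cat > meas.py <<'E'
from geo import *
def meas(n):
    z=np.load(f"pics/{n}.npz");P,f=z["P"],z["f"]; P=np.nan_to_num(P,nan=9.)
    hsv=cv2.cvtColor(f,cv2.COLOR_BGR2HSV).astype(int);H,S,V=[hsv[...,i] for i in range(3)]
    d=P-AX; x,y,h=d@X,d@Y,d[...,2]
    R=(abs(y+.05)<.028)&(np.hypot(x,h)<.029)&(np.hypot(x,h)>.015)
    r=least_squares(lambda c:np.hypot(x[R]-c[0],h[R]-c[1])-.022,[0,0],loss='soft_l1',f_scale=.001).x
    m=R&(H>20)&(H<35)&(S>100)&(V>50)
    ang=np.arctan2(-(x[m]-r[0]),h[m]-r[1])
    out=[n,"cyl",r.round(4),R.sum(),"yel ang med",np.round(np.median(ang),3),np.percentile(ang,[3,97]).round(2)]
    b=(H>100)&(H<130)&(S>130)&(V>50)&(np.hypot(x,h)<.07)&(abs(y)<.03)
    if b.sum()>15:
        q=P[b]; k=least_squares(lambda c:np.linalg.norm(q-c,axis=1)-.008,q.mean(0)-[0,0,.004],loss='soft_l1',f_scale=.001).x
        e=k-AX; kx,kz=e@X-r[0],e[2]-r[1]
        out+=["knob q abs",qof(k).round(3),"rel",np.round(np.arctan2(-kx,kz)+.35,3),"rad",np.hypot(kx,kz).round(4)]
    print(*out)
E
python3 - <<'E'
from meas import *
for t,n in((.0,"w4"),(.35,"w5")):
    z2=-np.cos(t)*Z+np.sin(t)*X
    move_to(AX+np.array([0,0,.05])-.1*z2-.07*X*(t<.1)-.03*Y,quat(1,z2)); grab("wrist",n)
movej([.2,-.5,1.7,-.1,1.7,-1.02]); grab("top","t5"); grab("scene","s5")
print(state()["time"])
for n in("scene0","top0","w1","w3","s3","w4","w5","t5","s5"): meas(n)
E
```

```text
12.85
scene0 cyl [0.0011 0.0003] 830 yel ang med 1.321 [1.08 1.69] knob q abs 1.352 rel 1.367 rad 0.0552
top0 cyl [-0.0009 -0.0002] 702 yel ang med 1.165 [0.92 1.42] knob q abs 1.374 rel 1.362 rad 0.0537
w1 cyl [ 0.0025 -0.0003] 3801 yel ang med 1.356 [1.14 1.58] knob q abs 1.35 rel 1.371 rad 0.0552
w3 cyl [ 0.0027 -0.    ] 4635 yel ang med 0.364 [0.21 0.37] knob q abs 0.092 rel 0.14 rad 0.0548
s3 cyl [0.0015 0.0007] 831 yel ang med 0.163 [-0.16  0.42] knob q abs 0.123 rel 0.147 rad 0.0549
w4 cyl [0.003  0.0001] 3152 yel ang med 0.369 [0.31 0.37] knob q abs 0.096 rel 0.148 rad 0.0546
w5 cyl [0.0029 0.0001] 3658 yel ang med 0.379 [0.37 0.39] knob q abs 0.092 rel 0.142 rad 0.0548
t5 cyl [-0.0007 -0.0002] 687 yel ang med 0.117 [-0.13  0.37] knob q abs 0.146 rel 0.135 rad 0.0551
s5 cyl [0.0015 0.0008] 835 yel ang med 0.177 [-0.12  0.41] knob q abs 0.118 rel 0.142 rad 0.0551
```

View pics/t5.png

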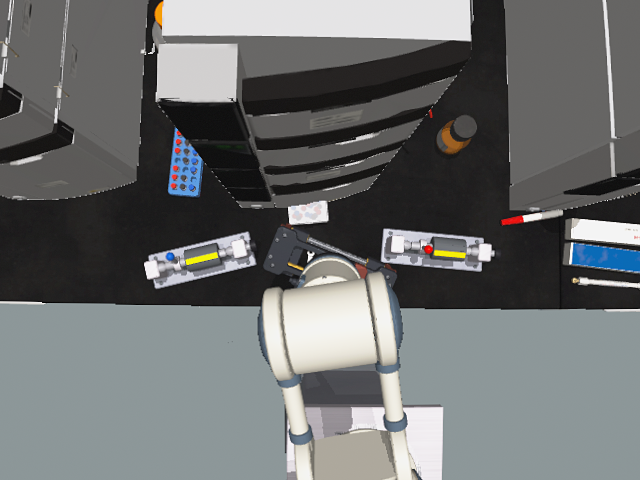

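```bash
python3 - <<'E'
from meas import *
for n in("s2","t2"): meas(n)
A=AX.copy(); import geo
geo.AX=AX+.001*X
q=.142
move_to(tcp(q)-.07*zt,quat(1)); move_l(tcp(q),speed=.12); close()
s=state(); print(s["time"],s["finger_gap"],np.round(s["ft_force"],1),np.round(s["ee_pos"]-tcp(q),4)); grab("scene","s6"); meas("s6")
for i,g in enumerate((.05,-.04)):
    move_l(tcp(g),speed=.05); s=state(); print(g,np.round(s["ft_force"],1),np.round(s["ee_pos"]-tcp(g),4)); grab("scene",f"s7{i}"); meas(f"s7{i}")
print(s["time"])
E
```

```text
s2 cyl [0.0015 0.0007] 827 yel ang med 0.169 [-0.19  0.43] knob q abs 0.119 rel 0.142 rad 0.0561
t2 cyl [-0.0006  0.0001] 177 yel ang med 0.108 [-0.14  0.37]
15.8417 0.014314282575207135 [ 0.8 -6.1  1. ] [ 0.0003 -0.0011 -0.0001]
s6 cyl [0.0015 0.0006] 834 yel ang med 0.156 [-0.19  0.42]
0.05 [ 3.1 -5.5  0.4] [ 0.0006 -0.001  -0.0001]
s70 cyl [0.0017 0.0006] 823 yel ang med 0.092 [-0.24  0.34]
-0.04 [ 2.6 -5.7  0.8] [ 0.0006 -0.001  -0.    ]
s71 cyl [0.0015 0.0006] 827 yel ang med -0.003 [-0.37  0.27]
16.4417
```

```bash
cat > rel.py <<'E'
from meas import *
import sys; t=sys.argv[1]
gripper_open(); move_l(np.array(state()["ee_pos"])-.08*zt,speed=.15); grab("wrist","w"+t)
movej([.2,-.5,1.7,-.1,1.7,-1.02]); hold(.2); grab("top","t"+t); grab("scene","s"+t)
for n in "wts": meas(n+t)
print(state()["time"])
E
python3 rel.py 8
```

```text
w8 cyl [0.0028 0.    ] 4690 yel ang med 0.18 [-0.27  0.21] knob q abs -0.082 rel -0.035 rad 0.0548
t8 cyl [-0.0006 -0.0001] 687 yel ang med -0.062 [-0.34  0.16] knob q abs -0.032 rel -0.041 rad 0.0554
s8 cyl [0.0015 0.0005] 836 yel ang med -0.027 [-0.37  0.23] knob q abs -0.044 rel -0.022 rad 0.055
19.8333
```

The shaft is now at about -0.03 rad. There's time for one fine correction, so I'll do it.

```bash
python3 - <<'E'
from meas import *
import geo
geo.AX=AX+.001*X
q=-.033
move_to(tcp(q)-.06*zt,quat(1)); move_l(tcp(q),speed=.15); close()
move_l(tcp(.01),speed=.04); s=state(); print(s["time"],np.round(s["ft_force"],1),np.round(s["ee_pos"]-tcp(.01),4)); grab("scene","s9"); meas("s9")
E
python3 rel.py 10
```

```text
22.9083 [ 1.5 -6.4 -0.2] [ 0.0004 -0.001  -0.0001]
s9 cyl [0.0015 0.0007] 824 yel ang med 0.062 [-0.32  0.31]
w10 cyl [0.0028 0.    ] 4624 yel ang med 0.232 [-0.17  0.26] knob q abs -0.042 rel 0.006 rad 0.0547
t10 cyl [-0.0006 -0.0002] 687 yel ang med -0.009 [-0.28  0.21] knob q abs 0.019 rel 0.01 rad 0.0551
s10 cyl [0.0016 0.0007] 821 yel ang med 0.049 [-0.33  0.28] knob q abs -0.015 rel 0.008 rad 0.0546
26.3
```

View pics/s10.png

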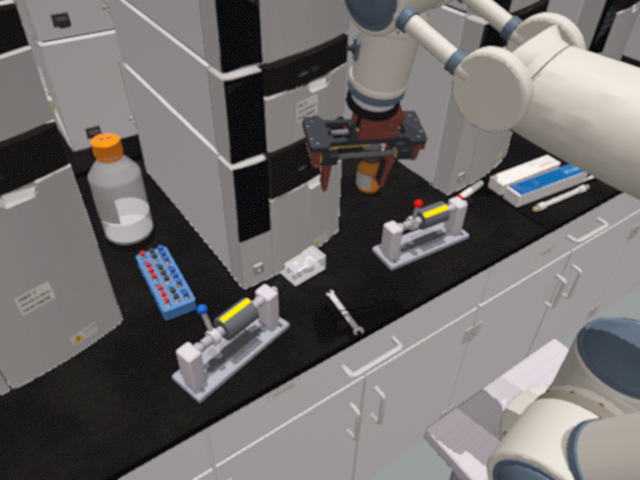

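The scene view shows the blue knob at (203,309) with the yellow line on top. The red fixture looks unchanged, with its knob at (418,203), and the gripper is clear of everything. Handing in.

```bash
python3 -c "
from bench import *
job_done()"
```

```text
the job is handed in; nothing more can be done
```

I turned the blue-knobbed shaft from about 1.36 rad until its yellow line faced straight up, then let go and moved the arm clear. The job was handed in at about 26.3 s of the 32 s allowed.

- **Turning:** The first turn stopped short at +0.14 rad because the knob slipped in the pads. A second grip overshot to -0.03 rad, and a third small correction brought it to the final angle.
- **Final angle:** After release, the knob's position relative to the shaft put it at +0.006, +0.010 and +0.008 rad in the wrist, top and scene cameras.
- **Checks that disagreed:** Reading the angle from the yellow line alone gave -0.01 rad (top) and +0.05 rad (scene). The wrist gave +0.23 rad, which I disregarded because glare and the edge of the view hide part of the line. Knob angles that did not correct for each camera's offset ranged from -0.04 to +0.02 rad.
- **Forces and red shaft:** Readings taken between moves stayed below about 10 N. I never touched the red shaft, and in the final picture it looks unchanged by eye; I did not measure it again.

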